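Hang the bonsai tamper back in its spring ring and shut the jar

ROBOT

A 7-joint arm with a two-finger parallel gripper is mounted at the origin on the work surface. World frame = base frame: x ahead of the robot, y to its left, z up, the work surface at z = 0. Lengths are in m, angles in rad, forces in N, time in s.
With the tool pointing down it reaches from about 0.425 to 0.925 m from the base axis. Payload 6.8 kg.
Tool frame: the origin (TCP) lies between the finger pads; the fingertips stand r.tcp_to_tips ahead of it and the grasp point (between the pads) lies 3 mm ahead of it (r.tcp_to_tips is the distance from the TCP to the fingertips, in m); z points along the fingers, y is the line along which they close (so a half turn about z gives the same grasp; the last joint's range is limited). The gripper opens to 85 mm and grips with 20 to 120 N. Pads are 22 mm wide; open, the fingers measure 114 mm over their backs; the gripper's body (76 mm by 85 mm) begins 54 mm behind the grasp point. The pads swing forward as they close: fully open they stand 13 mm farther back than shut.
Start: joints at [1.162, 0.477, 0.022, 1.555, -0.011, 1.109, -0.083], TCP at [0.2, -0.645, 0.253] pointing down, gripper open.
Joint ranges: [-2.96, 2.96], [-0.34, 2.1], [-1.41, 1.46], [0.24, 2.44], [-1.37, 4.51], [0.17, 1.92], [-2.96, 2.96]. Speed limits (rad/s): [2.39, 2.39, 3.14, 3.14, 3.14, 3.14, 3.14].

INTERFACE

Orientations are given as a rotation vector (axis times angle).
In Python, from bench import r gives the robot as it stands. The module is installed in compiled form; this text tells all that it offers.
- The arm moves only by the tool step_arm, never from a script. Its argument "moves" is a list of rows, each an object of numbers: "rx", "ry", "rz": the turn, a rotation vector about the tool's x, y, z in degrees; "dx", "dy", "dz": the shift along the tool's x, y, z in mm; "gripper": the opening, from -1 (shut) to 1 (fully open). In form: [{"rx": .., "ry": .., "rz": .., "dx": .., "dy": .., "dz": .., "gripper": ..}, ...]. A call has 1 to 20 rows; each row shifts and turns the commanded pose from where the row before left it, along the tool's axes as they then stand; what a row does not reach is not made up. A row lasts 1/8 s, in which the tool goes at most 62.5 mm and 10.7 degrees, less where a joint would pass 70% of its speed; a pose out of reach is approached as far as the arm can. A call is refused whole if a number of a shift passes 62.5 or a number of a turn 10.7, either way. A call with a gripper value outside its range is refused whole. The fingers move at their own pace and stop on an object; "grip_force" is the grip in N (left out, the last holds). Time passes only in rows, so rows that do not move let the fingers close. It gives the time, the measured TCP pose, the force, the opening and the grip force at its end, in the units of the state.
- r.get_obs(): the state, without advancing time (a new reading comes with each control period).
- r.grab_frame(name): name is "scene" or "top" or "wrist"; returns the picture (480x640x3 uint8, blue, green, red); there is no depth.
- r.camera_info(name): a dict with "mtx" (3x3 intrinsics, pixels), "D" ([k1, k2, p1, p2, k3] as OpenCV has them; the pictures are not rectified), "rvec" (rotation vector, rad) and "tvec" (3), from world to camera coordinates, as OpenCV has them. Camera axes: x right, y down, z forward; pixel columns grow to the right and rows downward; lengths in m; the calibration is good to about 2 mm. A picture is of the moment at which its call begins: read the wrist's pose just before it. camera_info takes no time and is no camera call; for the wrist camera it gives the pose at the moment of the call.
- r.hand_in(): hands the job in; it is judged then, once.
The state is a dict: "clock": time; "joints": joint angles; "qvel": joint speeds; "tau": joint torques, N m; "tcp_pos": TCP position; "orientation": TCP orientation; "contact_force": force on the tool from outside, world axes, zero at the start; "moment": the same for the moment, N m; "grip_width": finger opening in m; "gripper_force": force on a finger pad.
Only numpy, scipy, OpenCV 4.12 (cv2) and the standard library are available. Lean on these libraries where they do the work, as an engineer would, in place of code of your own. Each camera call takes 0.05 s, during which the arm holds its last target. There are 200 camera calls.

TASK

The bonsai tamper was left standing in the orange jar, so the jar cannot be shut. Draw it out and hang it handle-first in the empty tool ring: push it gently down until its brass collar clicks past the ring's catch balls and the rubber head sits fully home, without ever loading the springy ring with more than about 20 N (2 kg); then let go and flip the jar's lid fully shut. Leave everything else where it is.

Things in the scene. Friction and masses are not known exactly. Their poses are not given: they have to be found in the camera images.
- tamper_head (a point): the tamper's black rubber head: cylinder 42 mm wide, 41 mm tall, with a 12 mm dome on top. This point is on the axis, 27 mm above the head's flat underside, 26 mm below the top of the dome; z axis from handle to head. The tamper starts upright, standing on its butt in the jar, head up. Mass 0.10 to 0.17 kg. Grip it here, fingertips not below the underside
- tamper: the same tamper; origin at the centre of the flat butt of its turned wooden handle, z axis from butt to head. Handle 22 mm in diameter, tapering over the last 28 mm to 18 mm at the butt; a brass collar 27 mm wide begins 14 mm below the head's underside and is widest 9 to 10 mm below it, then a 21 mm neck runs up to the head
- tamper_shoulder (a point): centre of the flat underside of the rubber head (105 mm above the butt), which comes to rest on the tool ring
- tool_ring: empty steel ring, 48 mm wide, 31 mm hole, 12 mm tall, axis upright; origin at the centre of its top face, some 140 mm above the table; x axis to its post. Three sprung steel catch balls leave 20 mm free. The handle slides through with 1 to 3 N; the collar needs a push of 8 to 13 N to click past them (then the force drops); it climbs again once the head bears on the ring
- stand_a: the stand that carries the empty ring: a plate held to the table by suction feet, its top 12 mm high, a post 75 mm from the ring's axis along +x and no taller than the ring, and two leaf springs from post to ring, on which the ring sinks several mm under a push (18 mm at most) and comes up again; origin on the table under the ring's centre
- jar_mouth (a point): centre of the mouth of the orange jar, on its flat top 96 mm above the table; mouth 34 mm wide, jar 68 mm in diameter, held to the table by a suction foot; x axis points to the lid's hinge, whose level axis crosses 32 mm from here
- jar_lid (a joint): angle of the jar's flip lid in rad: 0 shut, about 2.1 at the start (swung open past upright, leaning away from the mouth); the stiff hinge holds it wherever it is left and needs 0.02 N m to turn
- lid_edge (a point): mid-point of the lid's free edge, 61 mm from the hinge; the lid is a disc 58 mm in diameter and 8 mm thick with a small tab at this edge; shut, its top lies 105 mm above the table
- stand_b: a second tool stand of the same kind whose ring (above the origin, 140 mm above the table) already holds a brush; x axis points from ring to post
- brush: a round dust brush with copper ferrule and pale bristles, hanging head up in the second stand's ring, its top about 200 mm above the table; origin at the butt of its handle; leave alone
- trowel: stainless spatula trowel, 230 mm long, lying flat with its blade to its +x; origin near its middle; leave alone
- wire_spool: spool of copper-coloured wire, 64 mm wide and 34 mm tall; origin at the centre of its underside; leave alone
- mister: spray bottle, 72 mm wide and 180 mm tall; origin at the centre of its underside; leave alone
- tea_glass: tea glass, 68 mm wide and 85 mm tall; origin at the centre of its underside; leave alone
- saucer: terracotta saucer, 124 mm wide and 18 mm tall; origin at the centre of its underside; leave alone
There are look-alikes about, which are no part of the job. What is shaped like the tamper but pink is not meant. Leave any green look-alike of the stand_a alone.

How it is judged:
On the way, in this order (a step that is already met when the one before it is completed fails the run):
1. the tamper is drawn clear of the jar (z of tamper in the frame of jar_mouth above 0.005 m), for 0.1 s.
2. its handle has entered the tool ring from above (z of tamper in the frame of tool_ring below -0.015 m and z of tamper_shoulder in the frame of tool_ring above 0.01 m and horizontal distance between tamper and tool_ring below 0.012 m), for 0.05 s.
3. its head sits home on the tool ring (z of tamper_shoulder in the frame of tool_ring below 0.002 m and horizontal distance between tamper_shoulder and tool_ring below 0.005 m), for 0.2 s.
At the end, for the whole second after the job is handed in: The tamper hangs at rest and upright (within 4 degrees) in the tool ring, released, the underside of its head on the ring (gap under 2 mm at the centre, centred within 5 mm), and the jar's lid is shut (within 0.08 rad) (all of step 3 and z of tamper_shoulder in the frame of tool_ring above -0.003 m and angle between tamper's own z axis and vertical below 0.07 rad and linear speed of tamper below 0.02 m/s and value of joint jar_lid below 0.08 rad); the robot touches nothing.
It fails at once if the tamper's head bears on the tool ring with more than 24 N (contact force between tamper and tool_ring above 24 N).
It fails at once if a bystander is moved by more than 20 mm (distance of any of brush, trowel, wire_spool, mister, tea_glass, saucer from where it was at the start of the episode above 0.02 m).
It also fails if it takes over 72 s, if anything falls off the work surface, if the arm or the gripper's body presses on something with over 40 N, if the wrist force passes 120 N, or if a joint passes its speed limit or range.

## Working session

There is one attempt and no reset: what is moved stays moved. The work goes in short steps, Python scripts to look and compute and a tool call to move; the robot and the scene stay as the last step left them, time stands still between calls to the robot, and variables do not carry over. Pictures are saved under pics/ and viewed, at most 10 in all, crops included, and the job is handed in when it is done.

Besides the shell and the picture viewer there is one more tool, called after ">>>" by a JSON object that holds its "op" and its "data", one argument or row to a line. step_arm: Moves the arm, as the interface text tells. Its arguments: {"type":"object","properties":{"moves":{"type":"array","items":{"type":"object","properties":{"rx":{"type":"number"},"ry":{"type":"number"},"rz":{"type":"number"},"dx":{"type":"number"},"dy":{"type":"number"},"dz":{"type":"number"},"gripper":{"type":"number"}}}},"grip_force":{"type":"number"}},"required":["moves"]}

```bash
mkdir -p pics
python3 - <<'E'
from bench import r
import cv2
o=r.get_obs(); print(o, r.tcp_to_tips)
for n in ("scene","top"):
    cv2.imwrite(f"pics/{n}0.png", r.grab_frame(n)); print(n, r.camera_info(n))
E
```

```text
{'clock': 0.0, 'joints': array([ 1.16192057,  0.47783509,  0.02233386,  1.55646526, -0.01151499,
        1.10927058, -0.08309737]), 'qvel': array([-0.00173146, -0.00143481,  0.00028785,  0.0006163 , -0.00071974,
        0.00010636,  0.00161762]), 'tau': array([-2.54479355e-04, -5.96447539e+01,  1.60733432e+00, -2.81192619e+01,
        1.23047177e-02,  9.25613655e-03, -2.86216823e-05]), 'tcp_pos': array([ 0.19980838, -0.64417066,  0.25229626]), 'orientation': array([-3.10434160e+00, -4.70442941e-01,  6.24765981e-04]), 'contact_force': array([-0.68716302, -0.27520298, -0.94850453]), 'moment': array([-0.03438029, -0.01181933, -0.01877888]), 'gripper_force': 0.0, 'grip_width': 0.08529225911557134} 0.022
scene {'mtx': array([[548.23084403,   0.        , 327.518872  ],
       [  0.        , 548.23084403, 240.28027884],
       [  0.        ,   0.        ,   1.        ]]), 'D': array([-0.08481255,  0.        ,  0.        ,  0.        ,  0.        ]), 'rvec': array([ 2.14033126,  0.73054377, -0.33694329]), 'tvec': array([-0.39658868, -0.07696392,  1.53921517])}
top {'mtx': array([[578.83429412,   0.        , 322.1831866 ],
       [  0.        , 578.83429412, 238.18110726],
       [  0.        ,   0.        ,   1.        ]]), 'D': array([-0.03003834,  0.        ,  0.        ,  0.        ,  0.        ]), 'rvec': array([ 2.16162194, -2.1372364 ,  0.16848238]), 'tvec': array([-0.01931719,  0.50099986,  1.35721697])}
```

View pics/scene0.png

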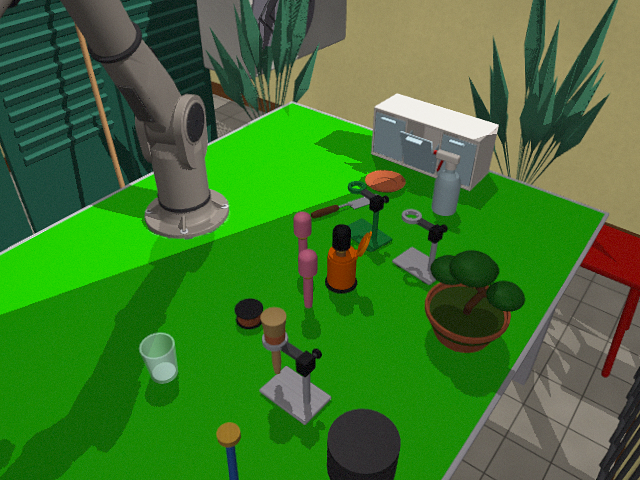

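View pics/top0.png

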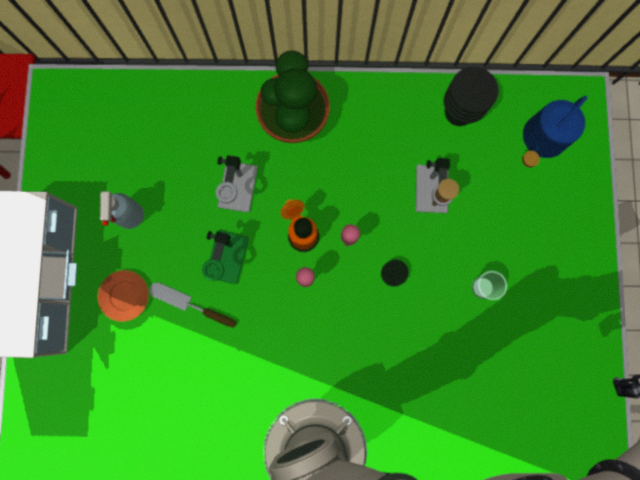

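The scene view shows the black-headed tamper in the orange jar at (341,238), the empty grey ring at (411,215), and the green decoy at (357,187). In the top view the tamper head is at (303,228), the lid at (292,209), and the ring at (227,190). I'll measure these at higher magnification.

```bash
cat > h.py <<'E'
import cv2, numpy as np
from bench import r
def ray(ci,px):
    n=cv2.undistortPoints(np.array([[px]],float),ci["mtx"],ci["D"])[0,0]
    R=cv2.Rodrigues(ci["rvec"])[0]; c=-R.T@ci["tvec"].ravel()
    d=R.T@np.array([n[0],n[1],1]); return c,d/np.linalg.norm(d)
def plane(ci,px,z):
    c,d=ray(ci,px); return c+d*(z-c[2])/d[2]
def tri(*obs):
    A=np.zeros((3,3));b=np.zeros(3);L=[ray(*o) for o in obs]
    for c,d in L:
        P=np.eye(3)-np.outer(d,d);A+=P;b+=P@c
    p=np.linalg.solve(A,b); return p,[float(np.linalg.norm((np.eye(3)-np.outer(d,d))@(p-c))) for c,d in L]
def proj(ci,p): return cv2.projectPoints(np.array([p],float),ci["rvec"],ci["tvec"],ci["mtx"],ci["D"])[0].ravel()
E
python3 - <<'E'
from h import *
s=cv2.imread("pics/scene0.png");t=cv2.imread("pics/top0.png")
c=lambda im,x,y,w,h:cv2.resize(im[y:y+h,x:x+w],(400,300),interpolation=cv2.INTER_CUBIC)
a=np.vstack([np.hstack([c(s,300,215,100,75),c(s,380,190,80,60)]),np.hstack([c(t,265,190,80,60),c(t,190,150,80,60)])])
cv2.imwrite("pics/c1.png",a)
E
```

```text
(no output)
```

View pics/c1.png

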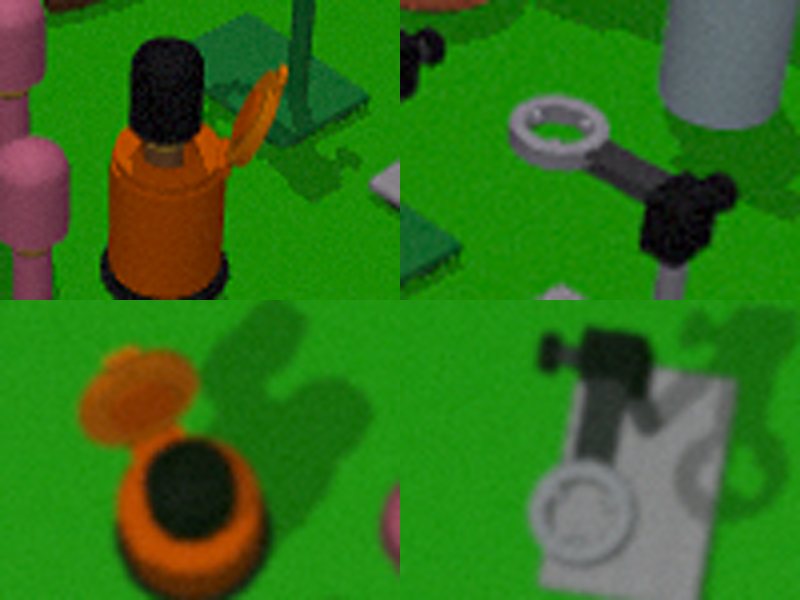

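The crop shows the ring (scene top-face centre about (559,128), top view (583,511)), the head and the lid clearly. Next I'll triangulate them.

Run:
```python
from h import *
S=r.camera_info("scene");T=r.camera_info("top")
f=lambda x,y,k,ox,oy:((x+.5)/k-.5+ox,(y+.5)/k-.5+oy)
s=lambda x,y:f(x,y,4,300,215); t=lambda x,y:f(x,y,5,265,190)
s2=lambda x,y:f(x,y,5,380,190); t2=lambda x,y:f(x,y,5,190,150)
P=lambda n,v:print(n,v)
P("ring",tri((S,s2(159,128)),(T,t2(183,211))))
P("post(mid knob)",tri((S,s2(278,210)),(T,t2(215,58))))
P("head mid",tri((S,s(167.5,91)),(T,t(191,187))))
P("lid mid",tri((S,s(257,116)),(T,t(138,98))))
P("lid tab",tri((S,s(285,70)),(T,t(122,53))))
# jar body from top: outer top circle at z .096
P("jar outer on .096",plane(T,t(192,205),.096))
P("jar scene on .096",plane(S,s(167,165),.096))
im=cv2.imread("pics/top0.png");
for nm,px in dict(pinkA=(350,234),pinkB=(305,277)).items():P(nm,plane(T,px,.15))
P("mister",plane(T,(122,209),.15));
for z in(.0,):P("green",plane(T,(214,268),.14))
```

```text
ring (array([0.59010754, 0.20556314, 0.13917494]), [0.0011444673008579602, 0.0011444673008581478])
post(mid knob) (array([0.66285981, 0.19411776, 0.13157423]), [0.00018643511491410675, 0.0001864351149138928])
head mid (array([0.51115437, 0.03137499, 0.14088347]), [0.0008397713776922218, 0.0008397713776922865])
lid mid (array([0.55450066, 0.05683561, 0.12818831]), [0.0016336238693284873, 0.001633623869328665])
lid tab (array([0.56739467, 0.06250403, 0.16360692]), [0.00135201080732875, 0.0013520108073289056])
jar outer on .096 [0.50960471 0.03137028 0.096     ]
jar scene on .096 [0.5190547  0.02367055 0.096     ]
pinkA [ 0.49455565 -0.07415133  0.15      ]
pinkB [0.39809261 0.02406402 0.15      ]
mister [0.54476575 0.43405304 0.15      ]
green [0.41641994 0.22564472 0.14      ]
```

>>> {"op": "step_arm", "data": {
  "moves": [
    {"rz":-10.6,"dz":-20},
    {"rz":-2.2,"dz":-20},
    {"dx":41.6,"dy":-29.1,"dz":-2},
    {"dx":41.6,"dy":-29.1,"dz":-2},
    {"dx":41.6,"dy":-29.1,"dz":-2},
    {"dx":41.6,"dy":-29.1,"dz":-2},
    {"dx":41.6,"dy":-29.1,"dz":-2},
    {"dx":41.6,"dy":-29.1,"dz":-2},
    {"dx":41.6,"dy":-29.1,"dz":-2},
    {"dx":41.6,"dy":-29.1,"dz":-2},
    {"dx":41.6,"dy":-29.1,"dz":-2},
    {"dx":41.6,"dy":-29.1,"dz":-2},
    {"dx":41.6,"dy":-29.1,"dz":-2},
    {"dx":41.6,"dy":-29.1,"dz":-2},
    {"dx":41.6,"dy":-29.1,"dz":-2},
    {"dx":41.6,"dy":-29.1,"dz":-2},
    {},
    {}
  ]
}}

```text
invalid input at $.moves[0]: expected keys rx, ry, rz, dx, dy, dz, gripper
```

Run:
```python
from h import *
W=r.camera_info("wrist");im=r.grab_frame("wrist");o=r.get_obs()
cv2.imwrite("pics/w1.png",im);np.save("w1.npy",W,allow_pickle=True)
print(o["tcp_pos"],o["orientation"],o["clock"]);R=cv2.Rodrigues(W["rvec"])[0]
print("cam",-R.T@W["tvec"].ravel(),"fwd",R[2],"right",R[0],W["mtx"][0,0])
print([proj(W,p).round() for p in ((.511,.031,.141),(.59,.2055,.14),(.5096,.0314,.096))])
```

```text
[ 0.19984847 -0.64429771  0.25253264] [-3.10474814e+00 -4.70484761e-01  4.91167116e-04] 0.15
cam [ 0.2816253  -0.61960759  0.37234174] fwd [-0.31387917 -0.09552056 -0.9446458 ] right [ 0.29486234 -0.95553878 -0.00135241] 343.2973912384325
[array([-337., -317.]), array([17461., 14609.]), array([-694., -641.])]
```

View pics/w1.png

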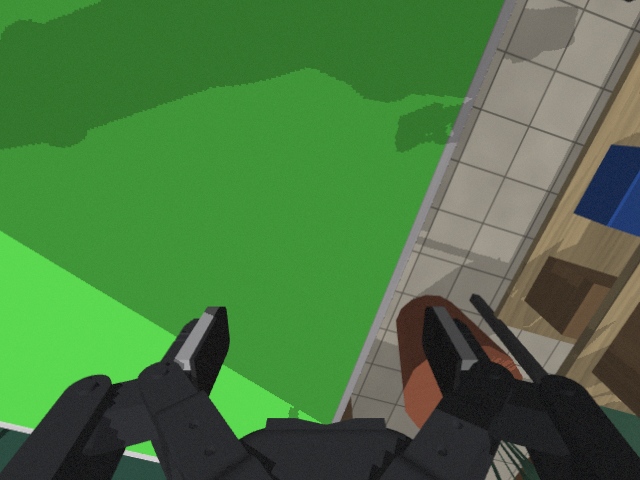

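The move was refused because every row needs all its keys. The picture only shows the start position: the wrist camera sits ahead of the fingers, with the fingers at the bottom of the frame.

>>> {"op": "step_arm", "data": {
  "moves": [
    {"rx":0,"ry":0,"rz":-10.6,"dx":0,"dy":0,"dz":-20,"gripper":1},
    {"rx":0,"ry":0,"rz":-2.2,"dx":0,"dy":0,"dz":-20,"gripper":1},
    {"rx":0,"ry":0,"rz":0,"dx":41.6,"dy":-29.1,"dz":-2,"gripper":1},
    {"rx":0,"ry":0,"rz":0,"dx":41.6,"dy":-29.1,"dz":-2,"gripper":1},
    {"rx":0,"ry":0,"rz":0,"dx":41.6,"dy":-29.1,"dz":-2,"gripper":1},
    {"rx":0,"ry":0,"rz":0,"dx":41.6,"dy":-29.1,"dz":-2,"gripper":1},
    {"rx":0,"ry":0,"rz":0,"dx":41.6,"dy":-29.1,"dz":-2,"gripper":1},
    {"rx":0,"ry":0,"rz":0,"dx":41.6,"dy":-29.1,"dz":-2,"gripper":1},
    {"rx":0,"ry":0,"rz":0,"dx":41.6,"dy":-29.1,"dz":-2,"gripper":1},
    {"rx":0,"ry":0,"rz":0,"dx":41.6,"dy":-29.1,"dz":-2,"gripper":1},
    {"rx":0,"ry":0,"rz":0,"dx":41.6,"dy":-29.1,"dz":-2,"gripper":1},
    {"rx":0,"ry":0,"rz":0,"dx":41.6,"dy":-29.1,"dz":-2,"gripper":1},
    {"rx":0,"ry":0,"rz":0,"dx":41.6,"dy":-29.1,"dz":-2,"gripper":1},
    {"rx":0,"ry":0,"rz":0,"dx":41.6,"dy":-29.1,"dz":-2,"gripper":1},
    {"rx":0,"ry":0,"rz":0,"dx":41.6,"dy":-29.1,"dz":-2,"gripper":1},
    {"rx":0,"ry":0,"rz":0,"dx":41.6,"dy":-29.1,"dz":-2,"gripper":1},
    {"rx":0,"ry":0,"rz":0,"dx":0,"dy":0,"dz":0,"gripper":1},
    {"rx":0,"ry":0,"rz":0,"dx":0,"dy":0,"dz":0,"gripper":1}
  ]
}}

```text
clock: 2.4
tcp_pos: [0.4999, -0.0011, 0.3209]
orientation: [3.034, 0.814, -0.002]
contact_force: [0.5, -0.5, -0.1]
grip_width: 0.0853
gripper_force: 0.0
```

Run:
```python
from h import *
W=r.camera_info("wrist");im=r.grab_frame("wrist");o=r.get_obs()
cv2.imwrite("pics/w2.png",im);np.save("w2.npy",W,allow_pickle=True)
print(o["tcp_pos"],o["orientation"],o["clock"])
print([proj(W,p).round() for p in ((.511,.031,.141),(.59,.2055,.14),(.5096,.0314,.096),(.567,.0625,.163))])
```

```text
[ 0.49982096 -0.00183336  0.32095038] [ 3.03446729e+00  8.11454181e-01 -1.67606877e-03] 2.45
[array([299., 190.]), array([144., -17.]), array([302., 182.]), array([296., 112.])]
```

View pics/w2.png

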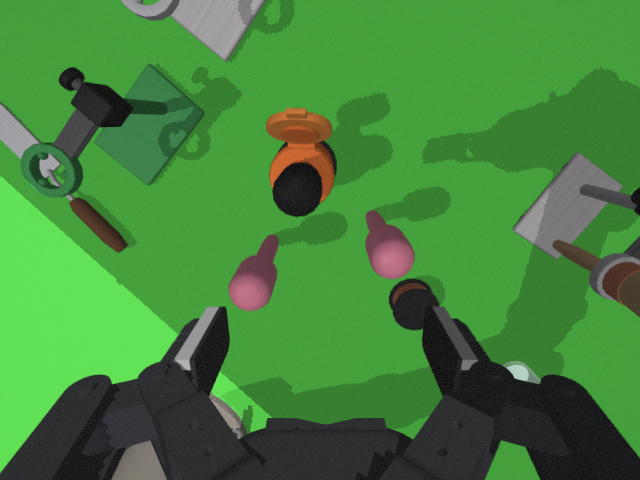

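The wrist view shows the head at (297,190) and the lid tab at (296,112), both where the two-view estimate predicted. Next I'll refine the ring from two wrist positions.

>>> {"op": "step_arm", "data": {
  "moves": [
    {"rx":0,"ry":0,"rz":0,"dx":40,"dy":-40,"dz":0,"gripper":1},
    {"rx":0,"ry":0,"rz":0,"dx":40,"dy":-40,"dz":0,"gripper":1},
    {"rx":0,"ry":0,"rz":0,"dx":20,"dy":-20,"dz":0,"gripper":1},
    {"rx":0,"ry":0,"rz":0,"dx":0,"dy":0,"dz":0,"gripper":1},
    {"rx":0,"ry":0,"rz":0,"dx":0,"dy":0,"dz":0,"gripper":1},
    {"rx":0,"ry":0,"rz":0,"dx":0,"dy":0,"dz":0,"gripper":1}
  ]
}}

```text
clock: 3.2
tcp_pos: [0.5369, 0.1339, 0.3212]
orientation: [3.035, 0.809, -0.001]
contact_force: [0.5, -0.2, 0.5]
grip_width: 0.0851
gripper_force: 0.0
```

Run:
```python
from h import *
W=r.camera_info("wrist");im=r.grab_frame("wrist");o=r.get_obs()
cv2.imwrite("pics/w3.png",im);np.save("w3.npy",W,allow_pickle=True)
print(o["tcp_pos"],o["orientation"],o["clock"])
print([proj(W,p).round() for p in ((.511,.031,.141),(.59,.2055,.14))])
```

```text
[0.53686659 0.13424408 0.32128915] [ 3.03458111e+00  8.09601558e-01 -3.45220383e-04] 3.25
[array([403., 291.]), array([281., 123.])]
```

>>> {"op": "step_arm", "data": {
  "moves": [
    {"rx":0,"ry":0,"rz":0,"dx":0,"dy":-40,"dz":0,"gripper":1},
    {"rx":0,"ry":0,"rz":0,"dx":0,"dy":-40,"dz":0,"gripper":1},
    {"rx":0,"ry":0,"rz":0,"dx":0,"dy":-20,"dz":0,"gripper":1},
    {"rx":0,"ry":0,"rz":0,"dx":0,"dy":0,"dz":0,"gripper":1},
    {"rx":0,"ry":0,"rz":0,"dx":0,"dy":0,"dz":0,"gripper":1},
    {"rx":0,"ry":0,"rz":0,"dx":0,"dy":0,"dz":0,"gripper":1}
  ]
}}

```text
clock: 4.0
tcp_pos: [0.4876, 0.2211, 0.3212]
orientation: [3.035, 0.81, -0.0]
contact_force: [0.1, -0.5, -0.3]
grip_width: 0.0852
gripper_force: 0.0
```

Run:
```python
from h import *
W=r.camera_info("wrist");im=r.grab_frame("wrist");o=r.get_obs()
cv2.imwrite("pics/w4.png",im);np.save("w4.npy",W,allow_pickle=True)
print(o["tcp_pos"],o["orientation"],o["clock"])
out=[]
for n in (3,4):
    W=np.load(f"w{n}.npy",allow_pickle=True).item();u=proj(W,(.59,.2055,.14));print(u)
    x,y=[int(max(0,v)) for v in (u[0]-50,u[1]-50)];print(n,x,y)
    out.append(cv2.resize(cv2.imread(f"pics/w{n}.png")[y:y+100,x:x+100],(400,400),interpolation=cv2.INTER_CUBIC))
cv2.imwrite("pics/c2.png",np.hstack(out))
```

```text
[0.48744511 0.22139847 0.32116066] [ 3.03488706e+00  8.10502603e-01 -3.03661677e-04] 4.05
[281.45617962 123.43421901]
3 231 73
[401.83037771 124.2564023 ]
4 351 74
```

View pics/c2.png

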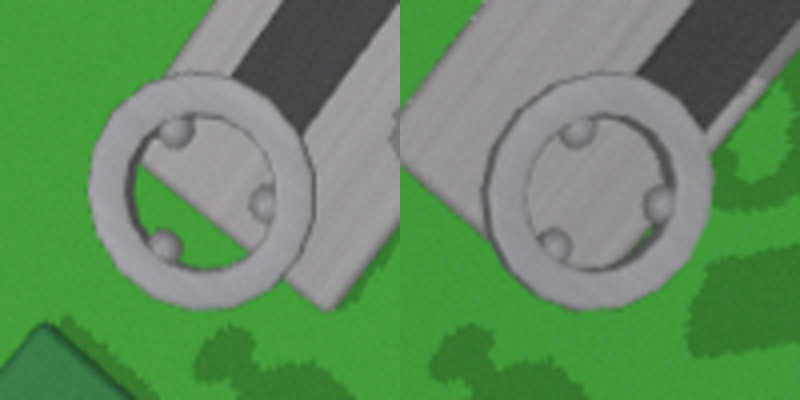

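The crops show the ring's top face centred at about (200,191) in the first view and (601,191.5) in the second. Three catch balls are visible and the hole is empty.

Run:
```python
from h import *
L=lambda n:np.load(f"w{n}.npy",allow_pickle=True).item()
w3,w4,w2=L(3),L(4),L(2);S=r.camera_info("scene");T=r.camera_info("top")
f=lambda x,y,k,ox,oy:((x+.5)/k-.5+ox,(y+.5)/k-.5+oy)
a=(w3,f(200,191,4,231,73));b=(w4,f(201,191.5,4,351,74))
print("ring wrist",tri(a,b)); print("all",tri(a,b,(S,f(159,128,5,380,190)),(T,f(183,211,5,190,150))))
print("ring plane .14",plane(*a,.14),plane(*b,.14))
# head: dark blobs
hs=[(S,f(167.5,91,4,300,215)),(T,f(191,187,5,265,190))]
for n,w in ((2,w2),(3,w3)):
    im=cv2.imread(f"pics/w{n}.png");u=proj(w,(.511,.031,.141)).astype(int)
    m=(im.max(2)<45).astype(np.uint8);m[:,:]*=1
    k,lab,st,ce=cv2.connectedComponentsWithStats(cv2.morphologyEx(m,cv2.MORPH_OPEN,np.ones((7,7))));i=lab[u[1],u[0]];print(n,u,i,st[i],ce[i])
    if i: hs.append((w,(st[i][0]+st[i][2]/2-.5,st[i][1]+st[i][3]/2-.5)))
print("head",tri(*hs),tri(*hs[2:]))
```

```text
ring wrist (array([0.59162938, 0.20726702, 0.13891316]), [0.00011963522904110832, 0.00011963522904102512])
all (array([0.59084665, 0.20662611, 0.13836082]), [0.00113907310440511, 0.0008758297828636474, 0.0006838496162305726, 0.0021513179593613744])
ring plane .14 [0.59180364 0.20721252 0.14      ] [0.59141846 0.20740922 0.14      ]
2 [299 190] 3 [ 273  163   48   53 2018] [297.56739346 189.30971259]
3 [402 290] 5 [ 378  261   48   56 2057] [400.93923189 288.81380651]
head (array([0.51102892, 0.03248542, 0.13980671]), [0.0004915326068750473, 0.001666806793043595, 0.0013083661335419616, 0.0008645270982087056]) (array([0.51152754, 0.03348326, 0.14112424]), [0.0008276426758913462, 0.0008276426758914283])
```

>>> {"op": "step_arm", "data": {
  "moves": [
    {"rx":0,"ry":0,"rz":0,"dx":-18.3,"dy":43.8,"dz":0,"gripper":1},
    {"rx":0,"ry":0,"rz":0,"dx":-18.3,"dy":43.8,"dz":0,"gripper":1},
    {"rx":0,"ry":0,"rz":0,"dx":-18.3,"dy":43.8,"dz":0,"gripper":1},
    {"rx":0,"ry":0,"rz":0,"dx":-18.1,"dy":43.8,"dz":0,"gripper":1},
    {"rx":0,"ry":0,"rz":0,"dx":0,"dy":0,"dz":0,"gripper":1},
    {"rx":0,"ry":0,"rz":0,"dx":0,"dy":0,"dz":30,"gripper":1},
    {"rx":0,"ry":0,"rz":0,"dx":0,"dy":0,"dz":30,"gripper":1},
    {"rx":0,"ry":0,"rz":0,"dx":0,"dy":0,"dz":30,"gripper":1},
    {"rx":0,"ry":0,"rz":0,"dx":0,"dy":0,"dz":10,"gripper":1},
    {"rx":0,"ry":0,"rz":0,"dx":0,"dy":0,"dz":0,"gripper":1},
    {"rx":0,"ry":0,"rz":0,"dx":0,"dy":0,"dz":0,"gripper":1}
  ]
}}

```text
clock: 5.42
tcp_pos: [0.5121, 0.0348, 0.2225]
orientation: [3.034, 0.814, 0.003]
contact_force: [-0.4, -0.4, -0.5]
grip_width: 0.0856
gripper_force: 0.0
```

Run:
```python
from h import *
W=r.camera_info("wrist");im=r.grab_frame("wrist");o=r.get_obs()
cv2.imwrite("pics/w5.png",im);np.save("w5.npy",W,allow_pickle=True)
p=o["tcp_pos"];print(p,o["orientation"],o["clock"])
R=cv2.Rodrigues(o["orientation"])[0]
print("to head, tool frame mm:",R.T@(np.array([.5115,.033,.144])-p)*1e3)
u=proj(W,(.5115,.033,.141)).astype(int)
m=(im.max(2)<45).astype(np.uint8)
k,lab,st,ce=cv2.connectedComponentsWithStats(cv2.morphologyEx(m,cv2.MORPH_OPEN,np.ones((7,7))));i=lab[u[1],u[0]];print(u,st[i],ce[i])
w2=np.load("w2.npy",allow_pickle=True).item();w3=np.load("w3.npy",allow_pickle=True).item()
print(tri((W,(st[i][0]+st[i][2]/2-.5,st[i][1]+st[i][3]/2-.5)),(w2,(296.5,189)),(w3,(401.5,288.5))))
```

```text
[0.51207103 0.03474365 0.22251603] [3.03394865 0.81388715 0.00332877] 5.475
to head, tool frame mm: [-1.52021873  1.15241439 78.51429125]
[326 263] [ 293  222   68   83 4444] [326.59405941 263.91674167]
(array([0.51152863, 0.03326999, 0.14099904]), [0.00035588291592608863, 0.0009270297198396202, 0.0007605115095847778])
```

>>> {"op": "step_arm", "data": {
  "moves": [
    {"rx":0,"ry":0,"rz":0,"dx":-1.3,"dy":1,"dz":20,"gripper":1},
    {"rx":0,"ry":0,"rz":0,"dx":0,"dy":0,"dz":25,"gripper":1},
    {"rx":0,"ry":0,"rz":0,"dx":0,"dy":0,"dz":25,"gripper":1},
    {"rx":0,"ry":0,"rz":0,"dx":0,"dy":0,"dz":8,"gripper":1},
    {"rx":0,"ry":0,"rz":0,"dx":0,"dy":0,"dz":0,"gripper":1},
    {"rx":0,"ry":0,"rz":0,"dx":0,"dy":0,"dz":0,"gripper":-1},
    {"rx":0,"ry":0,"rz":0,"dx":0,"dy":0,"dz":0,"gripper":-1},
    {"rx":0,"ry":0,"rz":0,"dx":0,"dy":0,"dz":0,"gripper":-1},
    {"rx":0,"ry":0,"rz":0,"dx":0,"dy":0,"dz":0,"gripper":-1},
    {"rx":0,"ry":0,"rz":0,"dx":0,"dy":0,"dz":0,"gripper":-1},
    {"rx":0,"ry":0,"rz":0,"dx":0,"dy":0,"dz":0,"gripper":-1},
    {"rx":0,"ry":0,"rz":0,"dx":0,"dy":0,"dz":0,"gripper":-1},
    {"rx":0,"ry":0,"rz":0,"dx":0,"dy":0,"dz":0,"gripper":-1}
  ],
  "grip_force": 50
}}

```text
clock: 7.1
tcp_pos: [0.5113, 0.0332, 0.1443]
orientation: [3.034, 0.814, 0.002]
contact_force: [-0.6, 0.8, 5.9]
grip_width: 0.0413
gripper_force: 50.5
```

>>> {"op": "step_arm", "data": {
  "moves": [
    {"rx":0,"ry":0,"rz":0,"dx":0,"dy":0,"dz":-12,"gripper":-1},
    {"rx":0,"ry":0,"rz":0,"dx":0,"dy":0,"dz":-20,"gripper":-1},
    {"rx":0,"ry":0,"rz":0,"dx":0,"dy":0,"dz":-20,"gripper":-1},
    {"rx":0,"ry":0,"rz":0,"dx":0,"dy":0,"dz":-20,"gripper":-1},
    {"rx":0,"ry":0,"rz":0,"dx":0,"dy":0,"dz":-20,"gripper":-1},
    {"rx":0,"ry":0,"rz":0,"dx":0,"dy":0,"dz":-20,"gripper":-1},
    {"rx":0,"ry":0,"rz":0,"dx":0,"dy":0,"dz":-20,"gripper":-1},
    {"rx":0,"ry":0,"rz":0,"dx":0,"dy":0,"dz":-20,"gripper":-1},
    {"rx":0,"ry":0,"rz":0,"dx":0,"dy":0,"dz":-10,"gripper":-1},
    {"rx":0,"ry":0,"rz":0,"dx":0,"dy":0,"dz":0,"gripper":-1},
    {"rx":0,"ry":0,"rz":0,"dx":0,"dy":0,"dz":0,"gripper":-1},
    {"rx":0,"ry":0,"rz":0,"dx":0,"dy":0,"dz":0,"gripper":-1}
  ]
}}

```text
clock: 8.6
tcp_pos: [0.5102, 0.0329, 0.3045]
orientation: [-3.034, -0.814, 0.002]
contact_force: [-0.6, 0.1, -0.6]
grip_width: 0.041
gripper_force: 50.6
```

Run:
```python
from h import *
o=r.get_obs();p=o["tcp_pos"];R=cv2.Rodrigues(o["orientation"])[0]
print(p,o["contact_force"],o["grip_width"],"to ring xy:",R.T@(np.array([.5915,.2072,p[2]])-p)*1e3)
out=[]
for n in("scene","top"):
    im=r.grab_frame(n);C=r.camera_info(n);cv2.imwrite(f"pics/{n}1.png",im)
    u=proj(C,(p[0],p[1],p[2]-.08)).astype(int);print(n,u);x,y=u-[50,60]
    out.append(cv2.resize(im[y:y+120,x:x+100],(400,480),interpolation=cv2.INTER_CUBIC))
cv2.imwrite("pics/c3.png",np.hstack(out))
```

```text
[0.51020475 0.03288173 0.3045059 ] [-0.58418866  0.10300118 -0.59456007] 0.040999128149208315 to ring xy: [ 1.57639704e+02 -1.10206548e+02 -1.29690194e-01]
scene [342 206]
top [300 220]
```

View pics/c3.png

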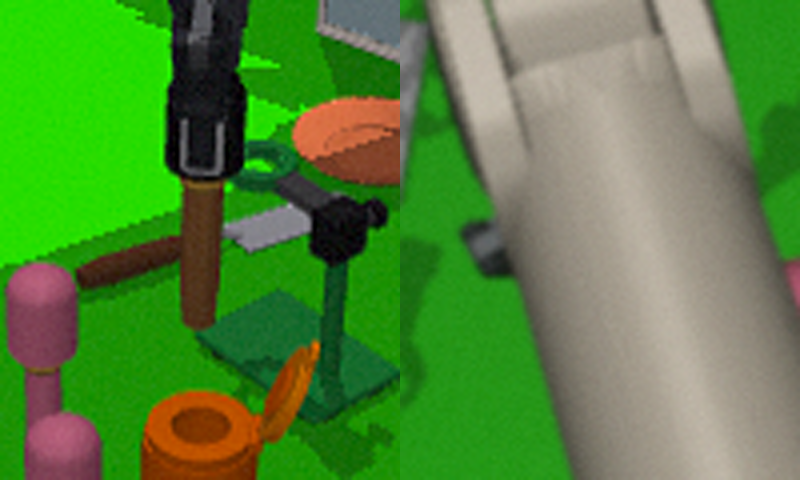

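The crop shows the tamper hanging from the gripper with its butt at crop (199,325) and collar at (204,182). I'll check its tilt against the vertical and measure the jar mouth, which is now clear.

Run:
```python
from h import *
S=r.camera_info("scene")
f=lambda x,y:((x+.5)/4-.5+292,(y+.5)/4-.5+146)
print("tool axis",cv2.Rodrigues(r.get_obs()["orientation"])[0][:,2])
p=np.array([.5102,.0329,.3045])
for z in (.1695,.267):print(z,proj(S,(p[0],p[1],z)))
# handle edges at rows
im=cv2.imread("pics/scene1.png").astype(int)
for y in range(192,228,4):
    row=im[y,330:358];k=np.where(row[:,1]<row[:,2]*1.1)[0]+330;print(y,k.min(),k.max(),(k.min()+k.max())/2)
print("mouth",f(200,425),plane(S,f(200,425),.096))
W=np.load("w2.npy",allow_pickle=True).item()
```

```text
tool axis [-1.12074771e-03  2.85889819e-05 -9.99999372e-01]
0.1695 [341.55054113 226.76520432]
0.267 [342.86030265 189.78892568]
192 338 347 342.5
196 338 347 342.5
200 338 357 347.5
204 337 357 347.0
208 330 355 342.5
212 330 346 338.0
216 337 346 341.5
220 337 345 341.0
224 338 344 341.0
mouth (341.625, 251.875) [0.51103597 0.03559779 0.096     ]
```

>>> {"op": "step_arm", "data": {
  "moves": [
    {"rx":0,"ry":0,"rz":0,"dx":0,"dy":0,"dz":-20,"gripper":-1},
    {"rx":0,"ry":0,"rz":0,"dx":20,"dy":-14,"dz":0,"gripper":-1},
    {"rx":0,"ry":0,"rz":0,"dx":40,"dy":-28,"dz":0,"gripper":-1},
    {"rx":0,"ry":0,"rz":0,"dx":40,"dy":-28,"dz":0,"gripper":-1},
    {"rx":0,"ry":0,"rz":0,"dx":37.6,"dy":-26,"dz":0,"gripper":-1},
    {"rx":0,"ry":0,"rz":0,"dx":20,"dy":-14.2,"dz":0,"gripper":-1},
    {"rx":0,"ry":0,"rz":0,"dx":0,"dy":0,"dz":20,"gripper":-1},
    {"rx":0,"ry":0,"rz":0,"dx":0,"dy":0,"dz":5,"gripper":-1},
    {"rx":0,"ry":0,"rz":0,"dx":0,"dy":0,"dz":0,"gripper":-1},
    {"rx":0,"ry":0,"rz":0,"dx":0,"dy":0,"dz":0,"gripper":-1},
    {"rx":0,"ry":0,"rz":0,"dx":0,"dy":0,"dz":0,"gripper":-1},
    {"rx":0,"ry":0,"rz":0,"dx":0,"dy":0,"dz":0,"gripper":-1}
  ]
}}

```text
clock: 10.2
tcp_pos: [0.592, 0.2071, 0.3007]
orientation: [3.034, 0.814, 0.001]
contact_force: [0.4, -0.6, -1.7]
grip_width: 0.041
gripper_force: 50.7
```

Run:
```python
from h import *
ps=[];os_=[]
out=[]
W=r.camera_info("wrist");im=r.grab_frame("wrist");cv2.imwrite("pics/w6.png",im);np.save("w6.npy",W,allow_pickle=True)
S=r.camera_info("scene");sc=r.grab_frame("scene");cv2.imwrite("pics/s2.png",sc)
T=r.camera_info("top");r.grab_frame("top")
o=r.get_obs();p=o["tcp_pos"];R=cv2.Rodrigues(o["orientation"])[0]
print(p,R[:,2],o["contact_force"],"to ring:",R.T@(np.array([.5915,.2072,p[2]])-p)*1e3)
butt=p+R[:,2]*.135
for n,C in (("w",W),("s",S)):print(n,"ring",proj(C,(.5915,.2072,.139)),"butt",proj(C,butt))
u=proj(W,(.5915,.2072,.139)).astype(int);v=proj(S,(.5915,.2072,.139)).astype(int)
print(u-50,v-[40,50])
a=cv2.resize(im[u[1]-50:u[1]+50,u[0]-50:u[0]+50],(400,400),interpolation=cv2.INTER_CUBIC)
b=cv2.resize(sc[v[1]-50:v[1]+30,v[0]-40:v[0]+40],(400,400),interpolation=cv2.INTER_CUBIC)
cv2.imwrite("pics/c4.png",np.hstack([a,b]))
```

```text
[0.59194041 0.20722607 0.30045277] [ 2.15813574e-04  1.22241252e-06 -9.99999977e-01] [-0.08822017  0.19927324 -2.219998  ] to ring: [-3.94324317e-01 -1.97850129e-01 -9.50773248e-05]
w ring [324.17281315 224.81079008] butt [324.34675352 234.11564771]
s ring [411.77146223 215.25831171] butt [413.14567363 206.20846948]
[274 174] [371 165]
```

View pics/c4.png

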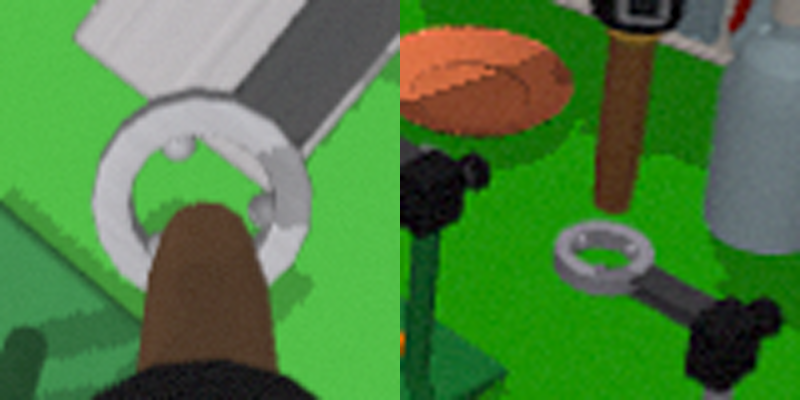

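The butt is centred over the ring to within about 1 mm in both views. I'll lower it.

>>> {"op": "step_arm", "data": {
  "moves": [
    {"rx":0,"ry":0,"rz":0,"dx":-0.4,"dy":-0.3,"dz":10,"gripper":-1},
    {"rx":0,"ry":0,"rz":0,"dx":0,"dy":0,"dz":10,"gripper":-1},
    {"rx":0,"ry":0,"rz":0,"dx":0,"dy":0,"dz":8,"gripper":-1},
    {"rx":0,"ry":0,"rz":0,"dx":0,"dy":0,"dz":8,"gripper":-1},
    {"rx":0,"ry":0,"rz":0,"dx":0,"dy":0,"dz":8,"gripper":-1},
    {"rx":0,"ry":0,"rz":0,"dx":0,"dy":0,"dz":6,"gripper":-1},
    {"rx":0,"ry":0,"rz":0,"dx":0,"dy":0,"dz":0,"gripper":-1},
    {"rx":0,"ry":0,"rz":0,"dx":0,"dy":0,"dz":0,"gripper":-1}
  ]
}}

```text
clock: 11.35
tcp_pos: [0.5913, 0.2075, 0.2504]
orientation: [-3.034, -0.814, 0.0]
contact_force: [-0.4, 0.6, -2.2]
grip_width: 0.0403
gripper_force: 50.6
```

>>> {"op": "step_arm", "data": {
  "moves": [
    {"rx":0,"ry":0,"rz":0,"dx":0,"dy":0,"dz":8,"gripper":-1},
    {"rx":0,"ry":0,"rz":0,"dx":0,"dy":0,"dz":8,"gripper":-1},
    {"rx":0,"ry":0,"rz":0,"dx":0,"dy":0,"dz":8,"gripper":-1},
    {"rx":0,"ry":0,"rz":0,"dx":0,"dy":0,"dz":8,"gripper":-1},
    {"rx":0,"ry":0,"rz":0,"dx":0,"dy":0,"dz":8,"gripper":-1},
    {"rx":0,"ry":0,"rz":0,"dx":0,"dy":0,"dz":8,"gripper":-1},
    {"rx":0,"ry":0,"rz":0,"dx":0,"dy":0,"dz":5,"gripper":-1},
    {"rx":0,"ry":0,"rz":0,"dx":0,"dy":0,"dz":0,"gripper":-1},
    {"rx":0,"ry":0,"rz":0,"dx":0,"dy":0,"dz":0,"gripper":-1}
  ]
}}

```text
clock: 12.48
tcp_pos: [0.5912, 0.2072, 0.1971]
orientation: [3.034, 0.814, -0.001]
contact_force: [-0.9, 0.7, 0.4]
grip_width: 0.0409
gripper_force: 50.8
```

>>> {"op": "step_arm", "data": {
  "moves": [
    {"rx":0,"ry":0,"rz":0,"dx":0,"dy":0,"dz":5,"gripper":-1},
    {"rx":0,"ry":0,"rz":0,"dx":0,"dy":0,"dz":5,"gripper":-1},
    {"rx":0,"ry":0,"rz":0,"dx":0,"dy":0,"dz":4,"gripper":-1},
    {"rx":0,"ry":0,"rz":0,"dx":0,"dy":0,"dz":0,"gripper":-1},
    {"rx":0,"ry":0,"rz":0,"dx":0,"dy":0,"dz":0,"gripper":-1}
  ]
}}

```text
clock: 13.1
tcp_pos: [0.5913, 0.2072, 0.1831]
orientation: [3.034, 0.814, -0.001]
contact_force: [-0.6, 1.2, -0.9]
grip_width: 0.0408
gripper_force: 50.9
```

>>> {"op": "step_arm", "data": {
  "moves": [
    {"rx":0,"ry":0,"rz":0,"dx":0,"dy":0,"dz":2,"gripper":-1},
    {"rx":0,"ry":0,"rz":0,"dx":0,"dy":0,"dz":2,"gripper":-1},
    {"rx":0,"ry":0,"rz":0,"dx":0,"dy":0,"dz":0,"gripper":-1}
  ]
}}

```text
clock: 13.48
tcp_pos: [0.5915, 0.2073, 0.1792]
orientation: [-3.034, -0.814, -0.0]
contact_force: [-0.5, 0.8, 0.0]
grip_width: 0.0409
gripper_force: 50.9
```

>>> {"op": "step_arm", "data": {
  "moves": [
    {"rx":0,"ry":0,"rz":0,"dx":0,"dy":0,"dz":2,"gripper":-1},
    {"rx":0,"ry":0,"rz":0,"dx":0,"dy":0,"dz":0,"gripper":-1},
    {"rx":0,"ry":0,"rz":0,"dx":0,"dy":0,"dz":0,"gripper":-1}
  ]
}}

```text
clock: 13.85
tcp_pos: [0.5915, 0.2073, 0.1774]
orientation: [-3.034, -0.814, -0.0]
contact_force: [-0.5, 1.1, 1.3]
grip_width: 0.0409
gripper_force: 51.0
```

>>> {"op": "step_arm", "data": {
  "moves": [
    {"rx":0,"ry":0,"rz":0,"dx":0,"dy":0,"dz":2,"gripper":-1},
    {"rx":0,"ry":0,"rz":0,"dx":0,"dy":0,"dz":0,"gripper":-1},
    {"rx":0,"ry":0,"rz":0,"dx":0,"dy":0,"dz":0,"gripper":-1}
  ]
}}

```text
clock: 14.22
tcp_pos: [0.5916, 0.2074, 0.1755]
orientation: [-3.034, -0.814, -0.001]
contact_force: [-0.9, 0.4, 2.8]
grip_width: 0.0406
gripper_force: 51.1
```

>>> {"op": "step_arm", "data": {
  "moves": [
    {"rx":0,"ry":0,"rz":0,"dx":0,"dy":0,"dz":2,"gripper":-1},
    {"rx":0,"ry":0,"rz":0,"dx":0,"dy":0,"dz":0,"gripper":-1},
    {"rx":0,"ry":0,"rz":0,"dx":0,"dy":0,"dz":0,"gripper":-1}
  ]
}}

```text
clock: 14.6
tcp_pos: [0.5916, 0.2074, 0.1735]
orientation: [-3.034, -0.814, -0.001]
contact_force: [-0.5, 1.3, 5.2]
grip_width: 0.041
gripper_force: 51.3
```

>>> {"op": "step_arm", "data": {
  "moves": [
    {"rx":0,"ry":0,"rz":0,"dx":0,"dy":0,"dz":2,"gripper":-1},
    {"rx":0,"ry":0,"rz":0,"dx":0,"dy":0,"dz":0,"gripper":-1},
    {"rx":0,"ry":0,"rz":0,"dx":0,"dy":0,"dz":0,"gripper":-1}
  ]
}}

```text
clock: 14.98
tcp_pos: [0.5917, 0.2074, 0.1717]
orientation: [3.034, 0.814, 0.001]
contact_force: [-1.2, 1.0, 7.3]
grip_width: 0.041
gripper_force: 51.4
```

>>> {"op": "step_arm", "data": {
  "moves": [
    {"rx":0,"ry":0,"rz":0,"dx":0,"dy":0,"dz":2,"gripper":-1},
    {"rx":0,"ry":0,"rz":0,"dx":0,"dy":0,"dz":0,"gripper":-1},
    {"rx":0,"ry":0,"rz":0,"dx":0,"dy":0,"dz":0,"gripper":-1}
  ]
}}

```text
clock: 15.35
tcp_pos: [0.5918, 0.2076, 0.17]
orientation: [-3.034, -0.814, -0.002]
contact_force: [0.2, 0.6, 8.3]
grip_width: 0.0408
gripper_force: 51.6
```

>>> {"op": "step_arm", "data": {
  "moves": [
    {"rx":0,"ry":0,"rz":0,"dx":0,"dy":0,"dz":1,"gripper":-1},
    {"rx":0,"ry":0,"rz":0,"dx":0,"dy":0,"dz":0,"gripper":-1},
    {"rx":0,"ry":0,"rz":0,"dx":0,"dy":0,"dz":0,"gripper":-1}
  ]
}}

```text
clock: 15.72
tcp_pos: [0.5919, 0.2076, 0.1691]
orientation: [-3.034, -0.814, -0.002]
contact_force: [-0.7, 0.2, 8.2]
grip_width: 0.041
gripper_force: 51.6
```

>>> {"op": "step_arm", "data": {
  "moves": [
    {"rx":0,"ry":0,"rz":0,"dx":0,"dy":0,"dz":1,"gripper":-1},
    {"rx":0,"ry":0,"rz":0,"dx":0,"dy":0,"dz":0,"gripper":-1},
    {"rx":0,"ry":0,"rz":0,"dx":0,"dy":0,"dz":0,"gripper":-1}
  ]
}}

```text
clock: 16.1
tcp_pos: [0.592, 0.2076, 0.1682]
orientation: [-3.034, -0.814, -0.003]
contact_force: [-0.8, 1.1, 8.8]
grip_width: 0.0409
gripper_force: 51.6
```

>>> {"op": "step_arm", "data": {
  "moves": [
    {"rx":0,"ry":0,"rz":0,"dx":0,"dy":0,"dz":1,"gripper":-1},
    {"rx":0,"ry":0,"rz":0,"dx":0,"dy":0,"dz":0,"gripper":-1},
    {"rx":0,"ry":0,"rz":0,"dx":0,"dy":0,"dz":0,"gripper":-1}
  ]
}}

```text
clock: 16.48
tcp_pos: [0.592, 0.2077, 0.1673]
orientation: [-3.034, -0.814, -0.003]
contact_force: [-1.0, 1.2, 9.4]
grip_width: 0.0408
gripper_force: 51.7
```

>>> {"op": "step_arm", "data": {
  "moves": [
    {"rx":0,"ry":0,"rz":0,"dx":0,"dy":0,"dz":1,"gripper":-1},
    {"rx":0,"ry":0,"rz":0,"dx":0,"dy":0,"dz":0,"gripper":-1},
    {"rx":0,"ry":0,"rz":0,"dx":0,"dy":0,"dz":0,"gripper":-1}
  ]
}}

```text
clock: 16.85
tcp_pos: [0.592, 0.2077, 0.1665]
orientation: [-3.034, -0.814, -0.003]
contact_force: [-1.2, 0.1, 10.5]
grip_width: 0.0409
gripper_force: 51.7
```

>>> {"op": "step_arm", "data": {
  "moves": [
    {"rx":0,"ry":0,"rz":0,"dx":0,"dy":0,"dz":1,"gripper":-1},
    {"rx":0,"ry":0,"rz":0,"dx":0,"dy":0,"dz":0,"gripper":-1},
    {"rx":0,"ry":0,"rz":0,"dx":0,"dy":0,"dz":0,"gripper":-1}
  ]
}}

```text
clock: 17.23
tcp_pos: [0.5915, 0.2074, 0.1644]
orientation: [-3.034, -0.814, -0.0]
contact_force: [-0.5, 1.0, 5.0]
grip_width: 0.0405
gripper_force: 51.3
```

>>> {"op": "step_arm", "data": {
  "moves": [
    {"rx":0,"ry":0,"rz":0,"dx":0,"dy":0,"dz":1,"gripper":-1},
    {"rx":0,"ry":0,"rz":0,"dx":0,"dy":0,"dz":0,"gripper":-1},
    {"rx":0,"ry":0,"rz":0,"dx":0,"dy":0,"dz":0,"gripper":-1}
  ]
}}

```text
clock: 17.6
tcp_pos: [0.5915, 0.2074, 0.1635]
orientation: [-3.034, -0.814, -0.0]
contact_force: [0.0, 1.1, 6.5]
grip_width: 0.0411
gripper_force: 51.4
```

It clicked: the force dropped from 10.5 to 5.0 N. I'll press slightly further to seat the head.

>>> {"op": "step_arm", "data": {
  "moves": [
    {"rx":0,"ry":0,"rz":0,"dx":0,"dy":0,"dz":1,"gripper":-1},
    {"rx":0,"ry":0,"rz":0,"dx":0,"dy":0,"dz":1,"gripper":-1},
    {"rx":0,"ry":0,"rz":0,"dx":0,"dy":0,"dz":0,"gripper":-1},
    {"rx":0,"ry":0,"rz":0,"dx":0,"dy":0,"dz":0,"gripper":-1}
  ]
}}

```text
clock: 18.1
tcp_pos: [0.5915, 0.2074, 0.1617]
orientation: [3.034, 0.814, 0.0]
contact_force: [-0.8, 0.2, 7.5]
grip_width: 0.0405
gripper_force: 51.6
```

>>> {"op": "step_arm", "data": {
  "moves": [
    {"rx":0,"ry":0,"rz":0,"dx":0,"dy":0,"dz":1,"gripper":-1},
    {"rx":0,"ry":0,"rz":0,"dx":0,"dy":0,"dz":1,"gripper":-1},
    {"rx":0,"ry":0,"rz":0,"dx":0,"dy":0,"dz":0,"gripper":-1},
    {"rx":0,"ry":0,"rz":0,"dx":0,"dy":0,"dz":0,"gripper":-1}
  ]
}}

```text
clock: 18.6
tcp_pos: [0.5915, 0.2074, 0.16]
orientation: [3.034, 0.814, 0.0]
contact_force: [-2.0, -0.3, 9.4]
grip_width: 0.041
gripper_force: 51.8
```

The force now follows the leaf-spring rate of about 1 N/mm, so the head is home. I'll unload the ring, release the tamper and check.

>>> {"op": "step_arm", "data": {
  "moves": [
    {"rx":0,"ry":0,"rz":0,"dx":0,"dy":0,"dz":-3,"gripper":-1},
    {"rx":0,"ry":0,"rz":0,"dx":0,"dy":0,"dz":-3,"gripper":-1},
    {"rx":0,"ry":0,"rz":0,"dx":0,"dy":0,"dz":-1,"gripper":-1},
    {"rx":0,"ry":0,"rz":0,"dx":0,"dy":0,"dz":0,"gripper":-1},
    {"rx":0,"ry":0,"rz":0,"dx":0,"dy":0,"dz":0,"gripper":0.2},
    {"rx":0,"ry":0,"rz":0,"dx":0,"dy":0,"dz":0,"gripper":1},
    {"rx":0,"ry":0,"rz":0,"dx":0,"dy":0,"dz":0,"gripper":1},
    {"rx":0,"ry":0,"rz":0,"dx":0,"dy":0,"dz":0,"gripper":1},
    {"rx":0,"ry":0,"rz":0,"dx":0,"dy":0,"dz":0,"gripper":1},
    {"rx":0,"ry":0,"rz":0,"dx":0,"dy":0,"dz":-20,"gripper":1},
    {"rx":0,"ry":0,"rz":0,"dx":0,"dy":0,"dz":-40,"gripper":1},
    {"rx":0,"ry":0,"rz":0,"dx":0,"dy":0,"dz":-40,"gripper":1},
    {"rx":0,"ry":0,"rz":0,"dx":0,"dy":0,"dz":0,"gripper":-1},
    {"rx":0,"ry":0,"rz":0,"dx":0,"dy":0,"dz":0,"gripper":-1}
  ]
}}

```text
clock: 20.35
tcp_pos: [0.5913, 0.2072, 0.2668]
orientation: [3.034, 0.814, 0.001]
contact_force: [-0.2, -0.3, -0.2]
grip_width: 0.0515
gripper_force: 0.0
```

Run:
```python
from h import *
o=r.get_obs();p=o["tcp_pos"];print(p,o["clock"],o["grip_width"])
S=r.camera_info("scene");sc=r.grab_frame("scene");cv2.imwrite("pics/s3.png",sc)
W=r.camera_info("wrist");im=r.grab_frame("wrist");cv2.imwrite("pics/w7.png",im);np.save("w7.npy",W,allow_pickle=True)
a=cv2.resize(sc[165:245,371:451],(400,400),interpolation=cv2.INTER_CUBIC)
b=cv2.resize(im[80:480,120:520],(400,400))
cv2.imwrite("pics/c5.png",np.hstack([a,b]))
print("shoulder,top px",proj(S,(.5915,.2072,.139)),proj(S,(.5915,.2072,.192)))
for z in (.139,.192):print(proj(W,(.5915,.2072,z)))
```

```text
[0.59134416 0.20716081 0.26684776] 20.35 0.051517340390768905
shoulder,top px [411.77146223 215.25831171] [414.19419794 196.76408276]
[324.54500882 236.62790669]
[324.37919818 264.66426581]
```

View pics/c5.png

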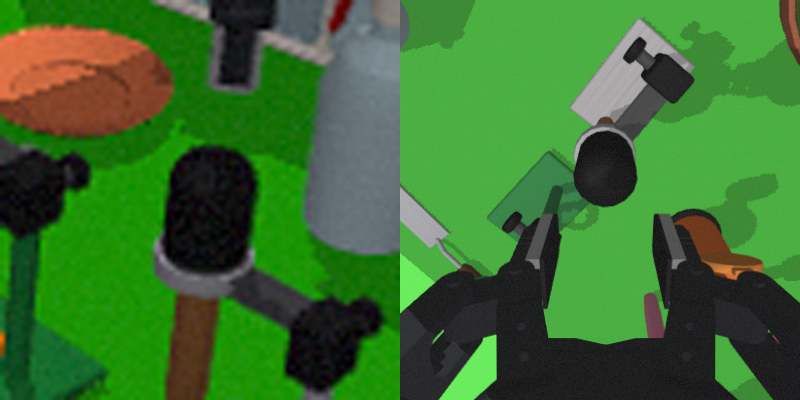

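The tamper is seated on the ring, with the head flush at crop (205,265) and upright. Next I'll move the closed fingers behind the lid.

>>> {"op": "step_arm", "data": {
  "moves": [
    {"rx":0,"ry":0,"rz":0,"dx":-20.4,"dy":37.6,"dz":0,"gripper":-1},
    {"rx":0,"ry":0,"rz":0,"dx":-20.4,"dy":37.6,"dz":0,"gripper":-1},
    {"rx":0,"ry":0,"rz":0,"dx":-20.4,"dy":37.6,"dz":0,"gripper":-1},
    {"rx":0,"ry":0,"rz":0,"dx":0,"dy":0,"dz":0,"gripper":-1},
    {"rx":0,"ry":0,"rz":0,"dx":0,"dy":0,"dz":0,"gripper":-1},
    {"rx":0,"ry":0,"rz":0,"dx":0,"dy":0,"dz":30,"gripper":-1},
    {"rx":0,"ry":0,"rz":0,"dx":0,"dy":0,"dz":30,"gripper":-1},
    {"rx":0,"ry":0,"rz":0,"dx":0,"dy":0,"dz":30,"gripper":-1},
    {"rx":0,"ry":0,"rz":0,"dx":0,"dy":0,"dz":20,"gripper":-1},
    {"rx":0,"ry":0,"rz":0,"dx":0,"dy":0,"dz":0,"gripper":-1},
    {"rx":0,"ry":0,"rz":0,"dx":0,"dy":0,"dz":0,"gripper":-1},
    {"rx":0,"ry":0,"rz":0,"dx":0,"dy":0,"dz":0,"gripper":-1}
  ]
}}

```text
clock: 21.95
tcp_pos: [0.5957, 0.0794, 0.1576]
orientation: [3.034, 0.814, 0.003]
contact_force: [-0.3, 0.3, 0.5]
grip_width: 0.0
gripper_force: 0.0
```

>>> {"op": "step_arm", "data": {
  "moves": [
    {"rx":0,"ry":0,"rz":0,"dx":-8,"dy":0,"dz":0,"gripper":-1},
    {"rx":0,"ry":0,"rz":0,"dx":-8,"dy":0,"dz":0,"gripper":-1},
    {"rx":0,"ry":0,"rz":0,"dx":-8,"dy":0,"dz":0,"gripper":-1},
    {"rx":0,"ry":0,"rz":0,"dx":-8,"dy":0,"dz":0,"gripper":-1},
    {"rx":0,"ry":0,"rz":0,"dx":-8,"dy":0,"dz":0,"gripper":-1},
    {"rx":0,"ry":0,"rz":0,"dx":0,"dy":0,"dz":0,"gripper":-1}
  ]
}}

```text
clock: 22.7
tcp_pos: [0.5596, 0.0584, 0.1562]
orientation: [3.034, 0.813, -0.001]
contact_force: [-0.7, -0.1, -0.3]
grip_width: 0.0
gripper_force: 0.0
```

>>> {"op": "step_arm", "data": {
  "moves": [
    {"rx":0,"ry":0,"rz":0,"dx":-8,"dy":0,"dz":0,"gripper":-1},
    {"rx":0,"ry":0,"rz":0,"dx":-8,"dy":0,"dz":0,"gripper":-1},
    {"rx":0,"ry":0,"rz":0,"dx":-8,"dy":0,"dz":0,"gripper":-1},
    {"rx":0,"ry":0,"rz":0,"dx":-8,"dy":0,"dz":0,"gripper":-1},
    {"rx":0,"ry":0,"rz":0,"dx":-8,"dy":0,"dz":0,"gripper":-1},
    {"rx":0,"ry":0,"rz":0,"dx":0,"dy":0,"dz":0,"gripper":-1}
  ]
}}

```text
clock: 23.45
tcp_pos: [0.5249, 0.0383, 0.1562]
orientation: [3.034, 0.813, -0.001]
contact_force: [0.4, 1.4, -0.6]
grip_width: -0.0001
gripper_force: 0.0
```

>>> {"op": "step_arm", "data": {
  "moves": [
    {"rx":0,"ry":0,"rz":0,"dx":-4,"dy":0,"dz":5,"gripper":-1},
    {"rx":0,"ry":0,"rz":0,"dx":-4,"dy":0,"dz":5,"gripper":-1},
    {"rx":0,"ry":0,"rz":0,"dx":-4,"dy":0,"dz":5,"gripper":-1},
    {"rx":0,"ry":0,"rz":0,"dx":-4,"dy":0,"dz":5,"gripper":-1},
    {"rx":0,"ry":0,"rz":0,"dx":0,"dy":0,"dz":0,"gripper":-1},
    {"rx":0,"ry":0,"rz":0,"dx":0,"dy":0,"dz":0,"gripper":-1}
  ]
}}

```text
clock: 24.2
tcp_pos: [0.5119, 0.031, 0.1363]
orientation: [-3.034, -0.814, -0.0]
contact_force: [-0.2, -0.6, 0.4]
grip_width: -0.0003
gripper_force: 0.0
```

>>> {"op": "step_arm", "data": {
  "moves": [
    {"rx":0,"ry":0,"rz":0,"dx":0,"dy":0,"dz":4,"gripper":-1},
    {"rx":0,"ry":0,"rz":0,"dx":0,"dy":0,"dz":3,"gripper":-1},
    {"rx":0,"ry":0,"rz":0,"dx":0,"dy":0,"dz":0,"gripper":-1},
    {"rx":0,"ry":0,"rz":0,"dx":0,"dy":0,"dz":0,"gripper":-1}
  ]
}}

```text
clock: 24.7
tcp_pos: [0.5118, 0.031, 0.1293]
orientation: [-3.034, -0.814, -0.0]
contact_force: [0.1, 0.9, 0.2]
grip_width: -0.0004
gripper_force: 0.0
```

>>> {"op": "step_arm", "data": {
  "moves": [
    {"rx":0,"ry":0,"rz":0,"dx":0,"dy":0,"dz":1,"gripper":-1},
    {"rx":0,"ry":0,"rz":0,"dx":0,"dy":0,"dz":0,"gripper":-1},
    {"rx":0,"ry":0,"rz":0,"dx":0,"dy":0,"dz":0,"gripper":-1}
  ]
}}

```text
clock: 25.08
tcp_pos: [0.5118, 0.031, 0.1283]
orientation: [3.034, 0.814, 0.0]
contact_force: [-0.1, -0.4, -0.1]
grip_width: 0.0002
gripper_force: 0.0
```

>>> {"op": "step_arm", "data": {
  "moves": [
    {"rx":0,"ry":0,"rz":0,"dx":0,"dy":0,"dz":1,"gripper":-1},
    {"rx":0,"ry":0,"rz":0,"dx":0,"dy":0,"dz":0,"gripper":-1},
    {"rx":0,"ry":0,"rz":0,"dx":0,"dy":0,"dz":0,"gripper":-1}
  ]
}}

```text
clock: 25.45
tcp_pos: [0.5118, 0.031, 0.1273]
orientation: [3.034, 0.814, -0.0]
contact_force: [0.5, 1.0, 0.2]
grip_width: 0.0003
gripper_force: 0.0
```

>>> {"op": "step_arm", "data": {
  "moves": [
    {"rx":0,"ry":0,"rz":0,"dx":0,"dy":0,"dz":1,"gripper":-1},
    {"rx":0,"ry":0,"rz":0,"dx":0,"dy":0,"dz":0,"gripper":-1},
    {"rx":0,"ry":0,"rz":0,"dx":0,"dy":0,"dz":0,"gripper":-1}
  ]
}}

```text
clock: 25.82
tcp_pos: [0.5119, 0.031, 0.1266]
orientation: [3.034, 0.814, 0.0]
contact_force: [-1.4, -1.4, 5.8]
grip_width: 0.0002
gripper_force: 2.7
```

>>> {"op": "step_arm", "data": {
  "moves": [
    {"rx":0,"ry":0,"rz":0,"dx":0,"dy":0,"dz":0.6,"gripper":-1},
    {"rx":0,"ry":0,"rz":0,"dx":0,"dy":0,"dz":0,"gripper":-1},
    {"rx":0,"ry":0,"rz":0,"dx":0,"dy":0,"dz":0,"gripper":-1}
  ]
}}

```text
clock: 26.2
tcp_pos: [0.5119, 0.031, 0.1265]
orientation: [3.034, 0.814, 0.0]
contact_force: [-4.2, -0.9, 11.6]
grip_width: 0.0003
gripper_force: 5.6
```

>>> {"op": "step_arm", "data": {
  "moves": [
    {"rx":0,"ry":0,"rz":0,"dx":0,"dy":0,"dz":0.6,"gripper":-1},
    {"rx":0,"ry":0,"rz":0,"dx":0,"dy":0,"dz":0,"gripper":-1},
    {"rx":0,"ry":0,"rz":0,"dx":0,"dy":0,"dz":0,"gripper":-1}
  ]
}}

```text
clock: 26.58
tcp_pos: [0.5119, 0.0309, 0.1264]
orientation: [3.033, 0.814, 0.0]
contact_force: [-5.9, -0.5, 16.9]
grip_width: 0.0003
gripper_force: 8.5
```

The tips meet a stiff stop at 0.1045 m, which matches the shut lid's height of 0.105 m. I'll back off and check.

>>> {"op": "step_arm", "data": {
  "moves": [
    {"rx":0,"ry":0,"rz":0,"dx":0,"dy":0,"dz":-5,"gripper":-1},
    {"rx":0,"ry":0,"rz":0,"dx":0,"dy":0,"dz":-30,"gripper":-1},
    {"rx":0,"ry":0,"rz":0,"dx":0,"dy":0,"dz":-40,"gripper":-1},
    {"rx":0,"ry":0,"rz":0,"dx":0,"dy":0,"dz":-40,"gripper":-1},
    {"rx":0,"ry":0,"rz":0,"dx":-40,"dy":0,"dz":-40,"gripper":-1},
    {"rx":0,"ry":0,"rz":0,"dx":0,"dy":0,"dz":0,"gripper":-1},
    {"rx":0,"ry":0,"rz":0,"dx":0,"dy":0,"dz":0,"gripper":-1},
    {"rx":0,"ry":0,"rz":0,"dx":0,"dy":0,"dz":0,"gripper":-1},
    {"rx":0,"ry":0,"rz":0,"dx":0,"dy":0,"dz":0,"gripper":-1}
  ]
}}

```text
clock: 27.7
tcp_pos: [0.4771, 0.0113, 0.2791]
orientation: [-3.033, -0.815, 0.002]
contact_force: [-2.3, 0.2, -0.7]
grip_width: -0.0003
gripper_force: 0.0
```

Run:
```python
from h import *
sc=r.grab_frame("scene");w=r.grab_frame("wrist")
a=cv2.resize(sc[180:300,300:460],(400,300),interpolation=cv2.INTER_CUBIC)
b=cv2.resize(w,(400,300))
cv2.imwrite("pics/c6.png",np.hstack([a,b]));print(r.get_obs()["contact_force"],r.get_obs()["clock"])
```

```text
[ 0.00293211  0.3797577  -0.47432971] 27.8
```

View pics/c6.png

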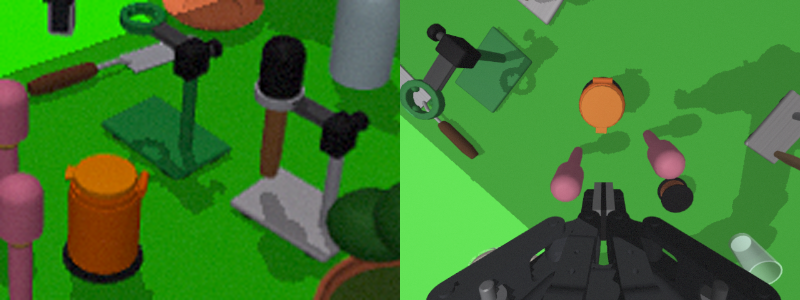

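The lid lies flat on the jar (scene crop (105,175)) and the tamper hangs home in the ring (280,90). The gripper is clear of everything.

```bash
python3 -c "
from bench import r
print(r.hand_in())"
```

```text
the job is handed in; nothing more can be done
None
```

I drew the tamper out of the jar, hung it head-home in the tool ring with at most about 12 N on the ring, shut the jar's lid, and handed the job in at about 28 s; no verdict was returned.

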